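# Load the cell into the warning lamp's spring tray

## Robot

A 7-joint arm with a two-finger parallel gripper is mounted at the origin on the work surface. World frame = base frame: x ahead of the robot, y to its left, z up, the work surface at z = 0. Lengths are in m, angles in rad, forces in N, time in s.
With the tool pointing down it reaches from about 0.4 to 0.85 m from the base axis. Payload 4.5 kg.
Tool frame: the origin (TCP) lies at the very end of the fingers, on their centre line; the grasp point (between the pads) lies 19 mm behind it (r.pinch_z is the distance from the TCP to the grasp point, in m); z points along the fingers, y is the line along which they close (so a half turn about z gives the same grasp; the last joint's range is limited). The gripper opens to 88 mm and grips with 3 to 60 N. Pads are 18 mm wide; open, the fingers measure 123 mm over their backs; the gripper's body (75 mm by 187 mm) begins 45 mm behind the grasp point.
Start: joints at [1.297, 0.689, -0.195, 1.565, 0.157, 0.902, -0.215], TCP at [0.189, -0.596, 0.239] pointing down, gripper open.
Joint ranges: [-3.01, 3.01], [-0.46, 2.08], [-1.47, 1.51], [0.13, 2.56], [-1, 4.14], [0.04, 2.09], [-2.66, 2.66]. Speed limits (rad/s): [2.57, 2.57, 3.14, 3.14, 3.14, 3.14, 3.14].

## Interface

Orientations are given as a unit quaternion [x, y, z, w].
In Python, from plant import r, cams gives the robot as it stands.
- The arm moves only by the shell command python3 -m pendant 'ROWS' [FORCE]. ROWS is JSON, a list of rows, each a list of 3 entries, a list of its own where there are three numbers: the closure, from -1 (fully open) to 1 (shut), then the shift along the tool's x, y, z in mm, then the turn, a rotation vector about the tool's x, y, z in degrees. A call has 1 to 8 rows; each row shifts and turns the commanded pose from where the row before left it, along the tool's axes as they then stand; what a row does not reach is not made up. A row lasts 1/8 s, in which the tool goes at most 62.5 mm and 10.7 degrees, less where a joint would pass 70% of its speed; a pose out of reach is approached as far as the arm can. A call with a gripper value outside its range is refused whole. The fingers move at their own pace and stop on an object; FORCE is the grip in N (left out, the last holds). Time passes only in rows, so rows that do not move let the fingers close. It gives the time, the measured TCP pose, the force, the opening and the grip force at its end, in the units of the state.
- r.get_state(): the state, without advancing time (a new reading comes with each control period).
- cams.snapshot(name): name is "side" or "top" or "wrist"; returns a dict with "img" (420x560x3 uint8, red, green, blue), "camera_matrix" (3x3 intrinsics, pixels), "D" ([k1, k2, p1, p2, k3] as OpenCV has them; the pictures are not rectified), "camera_from_world" (4x4, takes a point from world to camera coordinates); the wrist camera has in their place "tool_from_camera" (4x4, takes a point from camera to tool coordinates, whose origin is the TCP and whose axes are the flange's). Camera axes: x right, y up, looking along -z (the intrinsics and any distortion apply to the point x, -y, -z); pixel columns grow to the right and rows downward; lengths in m; the calibration is good to about 2 mm. A picture is of the moment at which its call begins: read the wrist's pose just before it. There is no depth.
- r.finish_job(): hands the job in; it is judged then, once.
The state is a dict: "clock": time; "q": joint angles; "qd": joint speeds; "joint_torque": joint torques, N m; "tool_pos": TCP position; "eef_rot": TCP orientation; "contact_force": force on the tool from outside, world axes, zero at the start; "moment": the same for the moment, N m; "opening": opening from 0.0 (shut) to 1.0 (fully open); "finger_force": force on a finger pad.
Only numpy, scipy, OpenCV 4.12 (cv2) and the standard library are available. Lean on these libraries where they do the work, as an engineer would, in place of code of your own. Each camera call takes 0.05 s, during which the arm holds its last target. There are 200 camera calls.

## Task

Put the large battery cell from its wooden rest into the open battery tray of the site warning lamp: push its flat end in under the hood against the coil spring, then drop the nub end in behind the low end wall so that the cell lies level and fully home, held by the spring. Be gentle: neither ram the spring nor force the cell down on the plastic, nor let the spring snap it against the end wall. Leave the smaller cell, the tumbler, the cover and the screwdriver where they are.

Things in the scene. Friction and masses are not known exactly. Their poses are not given: they have to be found in the camera images.
- cell_center (a point): Centre of the large cell: dark cylinder, 33 mm in diameter, 61 mm long including a 2 mm nub (9.6 mm in diameter) on one end; other end flat; about 0.14 kg. x axis: along it to the nub; it may have rolled. Starts level, axis 31 mm above the bench, nub away from the robot, in a wooden V rest 46 mm long, 32 mm wide, clear of fingers that reach no more than 10 mm below the cell's axis.
- cell_nub (a point): Tip of the large cell's nub, 30.5 mm from its centre along +x.
- cell_flat (a point): Middle of the large cell's flat end face, 30.5 mm from its centre along -x.
- seat (a point): Nominal centre of the loaded cell in the tray, 35 mm above the bench; x from spring to end wall, z up. The whole tray (spring, hood, wall) stands stiffly on rails up to 9 mm either way along x from nominal: not measured, to be felt or seen; y, z are true. The cell lies in a 30 degree V, edges 11 mm below its axis at y +-14 mm; the lamp around is flat, 23 mm below the axis.
- spring_face (a point): Nominal face of the free spring, a disc 11 mm across on the axis, 26.5 mm from seat along -x. Yields from 2.4 N, then 0.8 N/mm, solid after 8.5 mm at 9.2 N, broken at 16 N; a loaded cell presses it in 4 mm (5.6 N). To turn the nub end down past the wall, press it in 6 to 7.5 mm (7.2 to 8.4 N). Then ease the cell back until the nub bears on the wall; friction may hold it up.
- wall_top (a point): Nominal upper edge of the low end wall's inner face (30.5 mm from seat along +x, 2 mm below the cell's axis). The wall is 6 mm thick and 30 mm wide, its top flat; the nub bears on its inner face.
- hood_edge (a point): Nominal middle of the hood's lower front edge, 27 mm from seat along -x, 28 mm above the axis. The hood (3 mm thick, 48 mm wide, 29 mm deep to -x) covers the spring end between cheeks 42 mm apart; back wall 15 mm behind this edge. The cell cannot enter level: slide it in along its own axis, tilted 16 to 20 degrees, nub end up, then press level along -x.
- lamp: Warning lamp on its back, fixed: grey plate 245 x 90 x 12 mm with white tray and amber lens (86 mm across, 49 mm high, 140 mm from origin along -x). Origin on the bench under seat, same axes; x leads away from the robot within 30 degrees. Keep pushes on the cell below 20 N: it breaks when all its contact forces on the cell add up to 35 N (11 N is standing spring force once loaded).
- small_cell_center (a point): Centre of the smaller cell, a bystander: same make, 26 mm in diameter, 50 mm long, in a like rest; axis 27 mm above the bench. It does not fit the lamp; leave it.
- tumbler: Bystander: drinking glass, 68 mm in diameter, 85 mm high, upright; origin at the middle of its base.
- cover: Bystander: the lamp's loose battery cover, grey plastic plate 75 x 110 mm, 12 mm high over its grip; origin in the middle of its underside.
- driver: Bystander: screwdriver with black handle, about 190 mm long over all, 24 mm high, lying along its x axis; origin on the bench near its middle.

How it is judged:
By the outcome, as a careful person would: the job done as asked, in the order asked, and still so for the second after the job is handed in, with the robot touching nothing.
It also fails if it takes over 56 s, if anything falls off the work surface, if the arm or the gripper's body presses on something with over 40 N, if the wrist force passes 120 N, or if a joint passes its speed limit or range.

## Working session

There is one attempt and no reset: what is moved stays moved. The work goes in short steps, Python scripts to look and compute and a shell command to move; the robot and the scene stay as the last step left them, time stands still between calls to the robot, and variables do not carry over. Pictures are saved under pics/ and viewed, at most 10 in all, crops included, and the job is handed in when it is done.

```bash
ls; mkdir -p pics
python3 - <<'E'
from plant import r,cams
import cv2
s=r.get_state();print({k:s[k] for k in("clock","tool_pos","eef_rot","contact_force","opening")})
for n in("top","side"):
    d=cams.snapshot(n);cv2.imwrite(f"pics/{n}0.png",cv2.resize(d["img"][:,:,::-1],(784,588),interpolation=cv2.INTER_CUBIC))
    print(n,d["camera_matrix"],d["D"],d["camera_from_world"])
d=cams.snapshot("wrist");print(d["tool_from_camera"],d["camera_matrix"],d["D"])
E
```

```text
pics
{'clock': 0.0, 'tool_pos': array([ 0.18911206, -0.59504651,  0.23791582]), 'eef_rot': array([ 9.88178190e-01,  1.53307030e-01, -1.90039104e-04, -8.85145648e-04]), 'contact_force': array([-0.86520004,  0.57891721,  0.14265703]), 'opening': 0.9984692798670027}
top [[449.13554166   0.         283.81998594]
 [  0.         449.13554166 212.68694576]
 [  0.           0.           1.        ]] [-0.13238181  0.          0.          0.          0.        ] [[-0.01135584 -0.99993337  0.00207375  0.11660922]
 [ 0.99486413 -0.01108962  0.10061005 -0.61753176]
 [-0.10058034  0.00320561  0.99492378 -0.9662575 ]
 [ 0.          0.          0.          1.        ]]
side [[388.2850081    0.         279.8445689 ]
 [  0.         388.2850081  213.40978483]
 [  0.           0.           1.        ]] [0.01159988 0.         0.         0.         0.        ] [[-0.99614678 -0.08595218 -0.01743014  0.63142876]
 [ 0.03073839 -0.52830935  0.84849536 -0.04055171]
 [-0.08213853  0.84469015  0.52891569 -0.98334799]
 [ 0.          0.          0.          1.        ]]
[[ 5.41496916e-04  9.54176861e-01  2.99242753e-01  7.67931991e-02]
 [ 9.99999851e-01 -5.38435764e-04 -9.26802339e-05 -8.92720262e-05]
 [ 7.26896655e-05  2.99242758e-01 -9.54177010e-01 -1.45875501e-01]
 [ 0.00000000e+00  0.00000000e+00  0.00000000e+00  1.00000000e+00]] [[301.95212621   0.         275.71802482]
 [  0.         301.95212621 206.89648394]
 [  0.           0.           1.        ]] [-0.04289131  0.          0.          0.          0.        ]
```

View pics/top0.png

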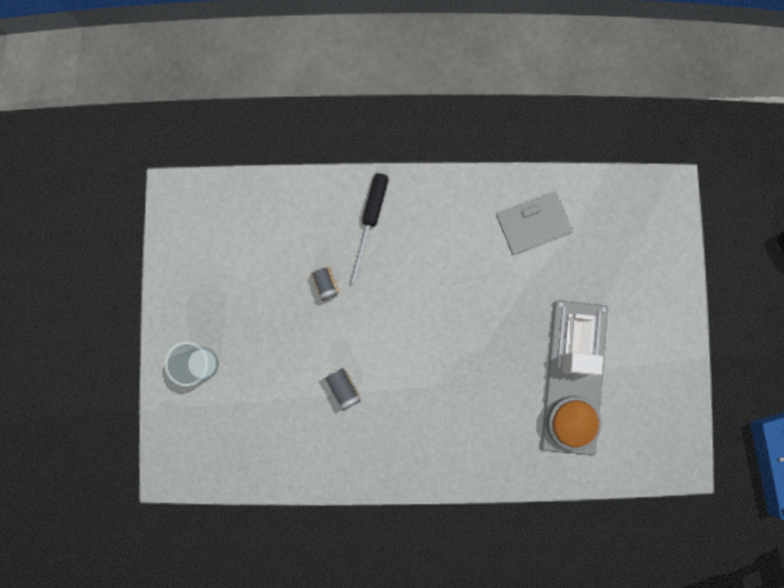

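View pics/side0.png

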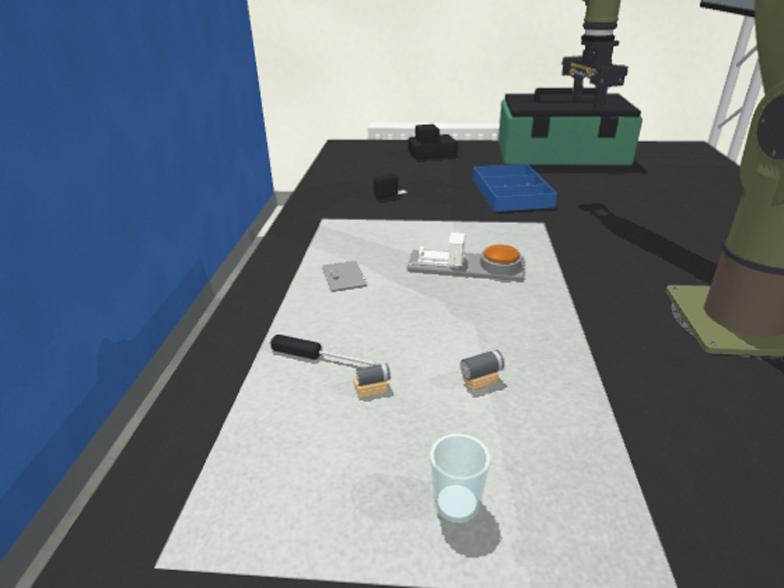

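The top view (784 px scale) shows the large cell at (342,389), its bright flat end toward the robot at (348,405), and the small cell at (325,284). The lamp plate corners are (557,300), (607,304), (595,455) and (542,451), with the lens at (576,424). The hood is at about (581,362) and the tumbler at (190,365).

```bash
cat > h.py <<'E'
from plant import r,cams
import numpy as np,cv2
from scipy.spatial.transform import Rotation as R
F=np.diag([1.,-1,-1])
def cam(name):
    s=r.get_state();d=cams.snapshot(name)
    if name=="wrist":
        T=np.eye(4);T[:3,:3]=R.from_quat(s["eef_rot"]).as_matrix();T[:3,3]=s["tool_pos"]
        d["camera_from_world"]=np.linalg.inv(T@d["tool_from_camera"])
    return d
def ray(d,px,z):
    u=cv2.undistortPoints(np.array([[px]],float),d["camera_matrix"],d["D"])[0,0]
    W=np.linalg.inv(d["camera_from_world"]);v=W[:3,:3]@np.array([u[0],-u[1],-1]);o=W[:3,3]
    return o+v*(z-o[2])/v[2]
def proj(d,P):
    C=d["camera_from_world"];p=(np.atleast_2d(P)@C[:3,:3].T+C[:3,3])@F
    return cv2.projectPoints(p,np.zeros(3),np.zeros(3),d["camera_matrix"],d["D"])[0][:,0]
def pose():
    s=r.get_state();return np.array(s["tool_pos"]),R.from_quat(s["eef_rot"])
def togo(P,Rt):
    p,q=pose();print("shift mm",np.round(q.inv().apply(np.array(P)-p)*1000,1),"turn deg",np.round((q.inv()*Rt).as_rotvec(degrees=True),2))
E
python3 - <<'E'
from h import *
d=cam("top")
g=lambda x,y,z:print((x,y),ray(d,(x/1.4,y/1.4),z).round(4))
for c in[(557,300),(607,304),(595,455),(542,451)]:g(*c,.012)
g(576,424,.049);g(342,389,.04);g(335,372,.04);g(348,405,.04);g(325,284,.03);g(190,365,.05)
E
```

```text
(557, 300) [ 0.6142 -0.1507  0.012 ]
(607, 304) [ 0.6066 -0.2343  0.012 ]
(595, 455) [ 0.3623 -0.2063  0.012 ]
(542, 451) [ 0.3714 -0.1194  0.012 ]
(576, 424) [ 0.4169 -0.1654  0.049 ]
(342, 389) [0.4763 0.1973 0.04  ]
(335, 372) [0.5028 0.2081 0.04  ]
(348, 405) [0.4515 0.1882 0.04  ]
(325, 284) [0.6422 0.2247 0.03  ]
(190, 365) [0.5148 0.4351 0.05  ]
```

```bash
cat >> h.py <<'E'
def tool(yaw,pitch=0): # tool x along yaw heading, z down; pitch>0 raises the tool's +x side
    return R.from_euler("z",yaw,degrees=True)*R.from_euler("y",-pitch,degrees=True)*R.from_euler("x",180,degrees=True)
E
python3 -c "
from h import *
togo([.55,-.182,.2],tool(-7))"
```

```text
shift mm [ 469.  -284.5   38.5] turn deg [-6.000e-02  2.000e-02  2.464e+01]
```

```bash
python3 -m pendant '[[-1,[50,-30,0],[0,0,0]],[-1,[50,-30,0],[0,0,0]],[-1,[50,-30,0],[0,0,0]],[-1,[50,-30,0],[0,0,0]],[-1,[50,-30,0],[0,0,0]],[-1,[50,-30,0],[0,0,0]],[-1,[50,-30,0],[0,0,0]],[-1,[50,-30,0],[0,0,0]]]'; python3 -m pendant '[[-1,[34,-22,19],[0,0,0]],[-1,[35,-22,19],[0,0,0]],[-1,[0,0,0],[0,0,10]],[-1,[0,0,0],[0,0,10]],[-1,[0,0,0],[0,0,4.6]],[-1,[0,0,0],[0,0,0]]]'; python3 -c "
from h import *
togo([.55,-.182,.2],tool(-7))
d=cam('wrist');cv2.imwrite('pics/w1.png',cv2.resize(d['img'][:,:,::-1],(784,588),interpolation=cv2.INTER_CUBIC))
np.save('w1.npy',d,allow_pickle=True)
"
```

```text
clock: 1.2
tool_pos: [0.4989, -0.2442, 0.2387]
eef_rot: [0.988, 0.153, -0.0, 0.0]
contact_force: [0.8, -1.5, 0.1]
opening: 0.999
finger_force: 0.0
clock: 1.95
tool_pos: [0.5502, -0.1827, 0.2006]
eef_rot: [0.998, -0.06, -0.0, 0.0]
contact_force: [-0.3, 0.0, 0.0]
opening: 0.998
finger_force: 0.0
shift mm [-0.3 -0.7  0.6] turn deg [0.02 0.02 0.1 ]
```

View pics/w1.png

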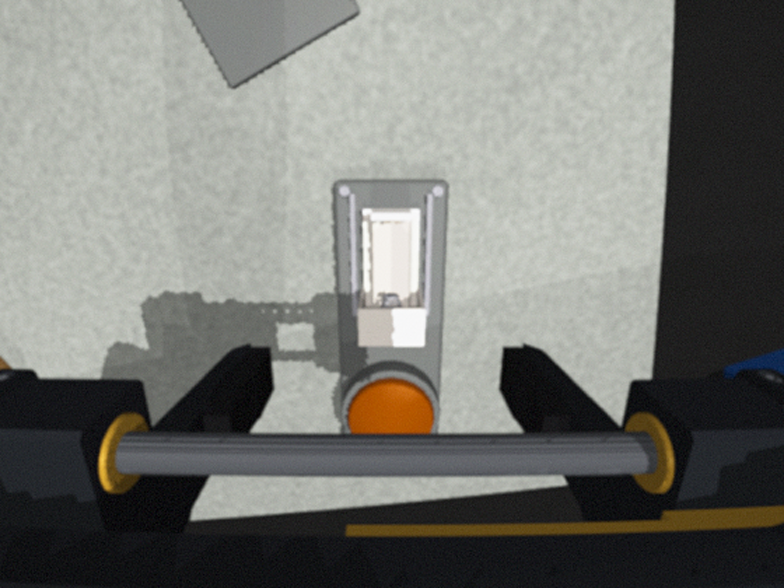

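The wrist view (784 px scale) shows the lamp straight ahead. The plate's far corners are (334,181) and (447,181). The low wall is at rows 209–220, columns 363–421, the spring at (388,298) and the hood's front edge at row 308. I'll crop the raw picture to read the edges.

Run:
```python
import numpy as np,cv2
d=np.load('w1.npy',allow_pickle=True).item()
c=d['img'][120:260,225:335,::-1]
cv2.imwrite('pics/w1c.png',cv2.resize(c,None,fx=4.2,fy=4.2,interpolation=cv2.INTER_CUBIC))
g=cv2.cvtColor(d['img'],cv2.COLOR_RGB2GRAY)
print("col profile rows145-165",g[145:165,272:288].mean(1).round().astype(int))
print("rows 215-228",g[212:226,262:298].mean(1).round().astype(int))
for row in(135,200,240):print(row,g[row,232:250],g[row,310:325])
```

```text
col profile rows145-165 [139 138 140 154 179 190 210 238 246 248 248 246 233 212 218 233 238 238
 238 238]
rows 215-228 [183 181 173 171 167 157 140 143 184 213 221 222 221 220]
135 [192 194 193 186 152 121 101 108 116 132 172 202 209 211 206 207 198 170] [208 213 212 207 209 202 182 155 132 131 161 188 198 197 188]
200 [183 181 181 181 185 191 181 151 113 107 124 138 146 146 142 140 140 140] [151 148 145 151 145 136 128 138 173 188 192 191 191 196 192]
240 [106 103 105 109 111 109 108 106 109 101  89  80  86  90  91  88  85  85] [137 138 136 130 123 125 171 188 186 181 184 184 188 193 187]
```

View pics/w1c.png

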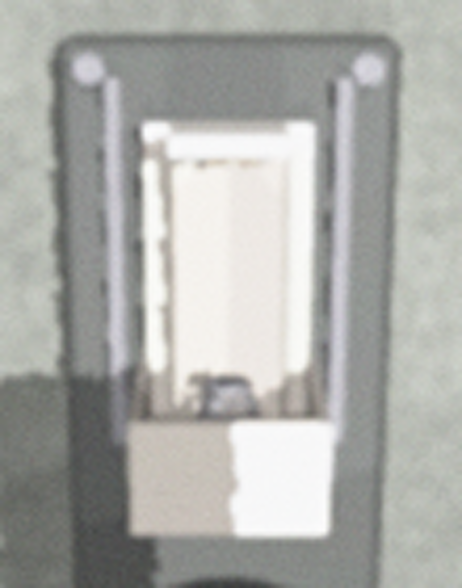

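Run:
```python
from h import *
d=np.load('w1.npy',allow_pickle=True).item()
P=lambda u,v,z:ray(d,(u,v),z)
lr=[(P(239.3,200,.012),P(317.7,200,.012)),(P(237.5,150,.012),P(319.3,150,.012))]
m=[(a+b)/2 for a,b in lr];print("plate mids",m,[np.linalg.norm(a-b) for a,b in lr])
end=P(279.5,129,.012);lens=P(279.3,296,.049) ;print("far end",end,"lens?",lens)
w=P(279.5,157.7,.033);wo=P(279.5,151.7,.033);h=P(279.5,219.7,.066);print("wall in,out",w,wo,"hood",h)
lens_top=np.array([.4169,-.1654]);x=end[:2]-lens_top;print("yaw",np.degrees(np.arctan2(x[1],x[0])), np.linalg.norm(x))
s1=P(245.9,136.4,.013);s2=P(313,136.4,.013);v=s1-s2;print("yaw screws",np.degrees(np.arctan2(-v[0],v[1])))
for yaw in(-7,):
    u=np.array([np.cos(np.radians(yaw)),np.sin(np.radians(yaw))])
    print("wall->tray centre",(w[:2]-.0305*u),"hood->",h[:2]+.027*u,"end-> origin?", end[:2])
    # edge directions
for side in(0,1):
    v=lr[1][side]-lr[0][side];print(np.degrees(np.arctan2(v[1],v[0])))
```

```text
plate mids [array([ 0.53014873, -0.18385562,  0.012     ]), array([ 0.58693635, -0.19042735,  0.012     ])] [np.float64(0.09043007713878792), np.float64(0.08985044734928269)]
far end [ 0.60904838 -0.19421612  0.012     ] lens? [ 0.4273598  -0.17234289  0.049     ]
wall in,out [ 0.58137907 -0.19071895  0.033     ] [ 0.58751606 -0.19143558  0.033     ] hood [ 0.52550116 -0.18378521  0.066     ]
yaw -8.528975215248707 0.19429711849186104
yaw screws -6.8531671021219545
wall->tray centre [ 0.55110642 -0.18700194] hood-> [ 0.5522999  -0.18707568] end-> origin? [ 0.60904838 -0.19421612]
-6.8916469917055805
-6.3108093818131925
```

```bash
python3 -c "
from h import *
togo([.477,.197,.17],tool(21))"
```

```text
shift mm [-118.1 -368.3   30.6] turn deg [ 0.000e+00  1.000e-02 -2.786e+01]
```

```bash
python3 -m pendant '[[-1,[-17,-53,4],[0,0,0]],[-1,[-17,-53,4],[0,0,0]],[-1,[-17,-53,4],[0,0,0]],[-1,[-17,-53,4],[0,0,0]],[-1,[-17,-53,4],[0,0,0]],[-1,[-17,-53,5],[0,0,0]],[-1,[-16,-50,5],[0,0,0]],[-1,[0,0,0],[0,0,-9.3]]]'; python3 -m pendant '[[-1,[0,0,0],[0,0,-9.3]],[-1,[0,0,0],[0,0,-9.3]],[-1,[0,0,0],[0,0,0]],[-1,[0,0,0],[0,0,0]]]'; python3 -c "
from h import *
togo([.477,.197,.17],tool(21))
d=cam('wrist')
np.save('w2.npy',d,allow_pickle=True)
c=d['img'][110:260,195:345,::-1]
cv2.imwrite('pics/w2c.png',cv2.resize(c,None,fx=4,fy=4,interpolation=cv2.INTER_CUBIC))
"
```

```text
clock: 3.0
tool_pos: [0.4759, 0.2033, 0.1703]
eef_rot: [1.0, 0.028, -0.0, -0.002]
contact_force: [0.4, -1.1, -0.0]
opening: 1.006
finger_force: 0.0
clock: 3.5
tool_pos: [0.4779, 0.1966, 0.1707]
eef_rot: [0.984, 0.181, 0.0, -0.0]
contact_force: [0.3, 1.0, 0.5]
opening: 0.996
finger_force: 0.0
shift mm [-0.7 -0.7  0.7] turn deg [-0.   -0.01 -0.2 ]
```

View pics/w2c.png

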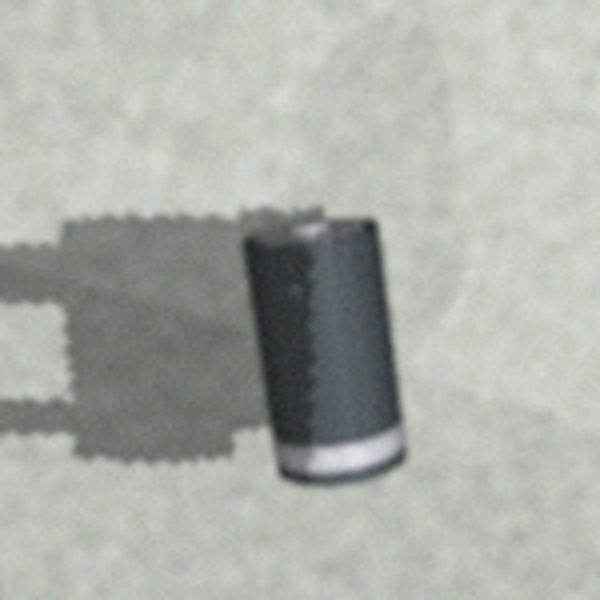

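The crop (raw = crop/4 + (195,110)) shows the large cell with side edges (246,240)–(281,470) on the left and (381,230)–(407,450) on the right. Its far end is at about (372,219) and the lower rim of the near end at (340,487). I'll fit a cylinder outline to these.

```bash
cat > fit.py <<'E'
from h import *
from scipy.optimize import least_squares
d=np.load('w2.npy',allow_pickle=True).item()
pts=np.array([(247,243),(262,350),(279,466),(381,232),(394,340),(407,448),(373,218),(340,487),(300,483),(390,472)])/4+[195,110]
t=np.linspace(0,2*np.pi,72)
def hull(x,y,yaw):
    A=R.from_euler("z",yaw,degrees=True)
    P=np.vstack([np.c_[0*t+e,.0165*np.cos(t),.0165*np.sin(t)] for e in(-.0305,.0285)])
    return cv2.convexHull(proj(d,A.apply(P)+[x,y,.031]).astype(np.float32))
f=lambda p:[cv2.pointPolygonTest(hull(p[0]/1e3,p[1]/1e3,p[2]),(float(a),float(b)),True) for a,b in pts]
s=least_squares(f,[477,197,17],diff_step=1e-3);print(s.x,np.round(s.fun,2))
y=np.radians(s.x[2]);togo([s.x[0]/1e3+.005*np.cos(y),s.x[1]/1e3+.005*np.sin(y),.021],tool(s.x[2]))
E
python3 fit.py
```

```text
[476.5590832  194.85209967  28.1224916 ] [ 0.52  0.3   0.24  0.52  0.35  0.18  0.08 -0.34  0.27  0.19]
shift mm [  3.2   0.5 149.7] turn deg [ 0.  -0.  -7.3]
```

```bash
python3 -m pendant '[[-1,[3,1,0],[0,0,-7.3]],[-1,[0,0,50],[0,0,0]],[-1,[0,0,50],[0,0,0]],[-1,[0,0,0],[0,0,0]],[-1,[0,0,0],[0,0,0]]]'; python3 fit.py
```

```text
clock: 4.18
tool_pos: [0.4816, 0.1971, 0.0719]
eef_rot: [0.97, 0.244, 0.001, -0.0]
contact_force: [0.2, -0.3, 0.8]
opening: 0.995
finger_force: 0.0
[476.5590832  194.85209967  28.1224916 ] [ 0.52  0.3   0.24  0.52  0.35  0.18  0.08 -0.34  0.27  0.19]
shift mm [-0.6 -0.4 50.9] turn deg [ 0.02 -0.09  0.08]
```

```bash
python3 -m pendant '[[-1,[0,0,30],[0,0,0]],[-1,[0,0,19.5],[0,0,0]],[-1,[0,0,0],[0,0,0]],[0.1,[0,0,0],[0,0,0]],[0.1,[0,0,0],[0,0,0]],[1,[0,0,0],[0,0,0]],[1,[0,0,0],[0,0,0]],[1,[0,0,0],[0,0,0]]]' 35;  python3 -m pendant '[[1,[0,0,0],[0,0,0]],[1,[0,0,0],[0,0,0]]]'; python3 fit.py
```

```text
clock: 5.18
tool_pos: [0.4809, 0.1968, 0.0212]
eef_rot: [0.97, 0.244, -0.0, 0.0]
contact_force: [-0.3, -0.6, -0.3]
opening: 0.457
finger_force: 0.0
clock: 5.42
tool_pos: [0.4805, 0.1977, 0.0212]
eef_rot: [0.97, 0.244, -0.0, -0.001]
contact_force: [-1.1, 2.4, 1.5]
opening: 0.365
finger_force: 35.0
[476.5590832  194.85209967  28.1224916 ] [ 0.52  0.3   0.24  0.52  0.35  0.18  0.08 -0.34  0.27  0.19]
shift mm [0.1 0.7 0.2] turn deg [-0.06 -0.01  0.17]
```

```bash
cat > ins.py <<'E'
import sys
from h import *
C=np.array([.5517,-.1868,.035]);YAW=-6.7
Y=R.from_euler("z",YAW,degrees=True)
def goal(fx,fz,th,off=.0355,dz=.0098): # flat centre (mm in the seen tray frame), tilt
    th_=np.radians(th);a=np.array([np.cos(th_),0,np.sin(th_)]);u=np.array([-np.sin(th_),0,np.cos(th_)])
    return C+Y.apply(np.array([fx,0,fz])/1e3+a*off-u*dz)
def where(off=.0355,dz=.0098):
    p,q=pose();M=Y.inv()*q;ax=M.apply([1,0,0]);f=Y.inv().apply(p-C)-ax*off-M.apply([0,0,1])*dz
    s=r.get_state();print("flat mm",(f*1e3).round(1),"tilt",np.degrees(np.arcsin(ax[2])).round(2),"F tray",Y.inv().apply(s["contact_force"]).round(1),"M",np.round(s["moment"],2),"t",s["clock"],"open",round(s["opening"]*88,1))
if __name__=="__main__":
    where();fx,fz,th=map(float,sys.argv[1:4]);togo(goal(fx,fz,th),tool(YAW,th))
E
python3 -m pendant '[[1,[0,0,-15],[0,0,0]],[1,[0,0,-45],[0,0,0]],[1,[0,0,-50],[0,0,0]],[1,[0,0,-30],[0,0,0]],[1,[0,0,0],[0,0,0]],[1,[0,0,0],[0,0,0]]]'; python3 ins.py 35 60 18; python3 ins.py 35 60 0
```

```text
clock: 6.18
tool_pos: [0.4804, 0.1961, 0.1607]
eef_rot: [0.97, 0.244, -0.001, 0.0]
contact_force: [0.2, -0.1, -2.0]
opening: 0.365
finger_force: 35.0
flat mm [-144.6  351.7  135.6] tilt -0.08 F tray [ 0.2 -0.1 -2. ] M [0.02 0.05 0.03] t 6.175 open 32.1
shift mm [-59.2 412.2  64.4] turn deg [-5.43 17.51 34.62]
flat mm [-144.6  351.7  135.6] tilt -0.08 F tray [ 0.2 -0.1 -2. ] M [0.02 0.05 0.03] t 6.175 open 32.1
shift mm [-60.3 411.4  75.8] turn deg [ 0.05  0.07 34.91]
```

```bash
python3 -m pendant '[[1,[-7.5,51.4,2],[0,0,0]],[1,[-7.5,51.4,2],[0,0,0]],[1,[-7.5,51.4,2],[0,0,0]],[1,[-7.5,51.4,2],[0,0,0]],[1,[-7.5,51.4,2],[0,0,0]],[1,[-7.5,51.4,2],[0,0,0]],[1,[-7.5,51.4,2],[0,0,0]],[1,[-7.5,51.4,2],[0,0,0]]]'; python3 -m pendant '[[1,[0,0,0],[0,0,8.7]],[1,[0,0,0],[0,0,8.7]],[1,[0,0,0],[0,0,8.7]],[1,[0,0,0],[0,0,8.8]],[1,[0,0,0],[0,9,0]],[1,[0,0,0],[0,9,0]],[1,[0,0,0],[0,0,0]],[1,[0,0,0],[0,0,0]]]';python3 ins.py 25 22 18; python3 -c "
from h import *
d=cam('wrist')
np.save('w3.npy',d,allow_pickle=True)
cv2.imwrite('pics/w3.png',cv2.resize(d['img'][60:330,150:410,::-1],None,fx=2.2,fy=2.2,interpolation=cv2.INTER_CUBIC))
"
```

```text
clock: 7.18
tool_pos: [0.6217, -0.1953, 0.1428]
eef_rot: [0.97, 0.244, -0.002, -0.001]
contact_force: [-0.3, 0.2, -2.2]
opening: 0.364
finger_force: 35.0
clock: 8.18
tool_pos: [0.6238, -0.1939, 0.1446]
eef_rot: [0.986, -0.057, 0.154, 0.009]
contact_force: [0.1, -0.5, -1.9]
opening: 0.363
finger_force: 35.0
flat mm [ 35.7   1.3 108.2] tilt 17.7 F tray [ 0.1 -0.5 -1.9] M [0.09 0.35 0.01] t 8.175 open 32.0
shift mm [-36.3   1.3  78.7] turn deg [-0.02  0.3   0.05]
```

View pics/w3.png

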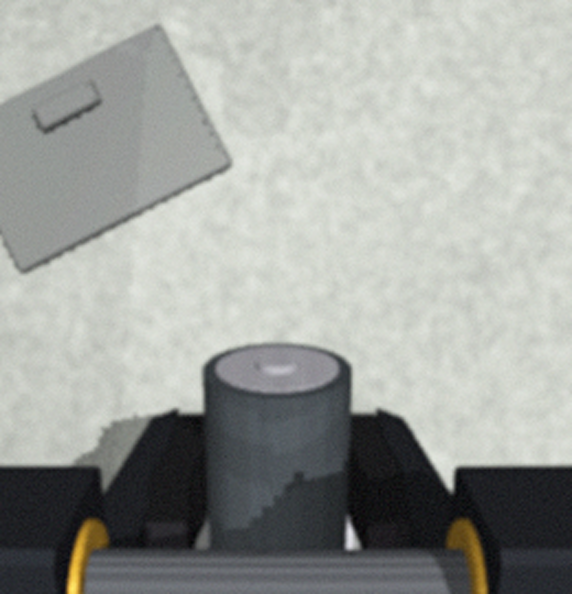

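The cell is straight in the grip. Its end-face ellipse spans crop rows 344–393 and columns 205–350, with the nub at (278,367). I'll compare that with the assumed cell position in the tool.

Run:
```python
from h import *
from scipy.optimize import least_squares
d=np.load('w3.npy',allow_pickle=True).item()
d['camera_from_world']=np.linalg.inv(d['tool_from_camera'])
t=np.linspace(0,2*np.pi,361)
def f(p,pr=False):
    x,y,z=np.array(p)/1e3;a=np.radians(p[3]) 
    e=R.from_euler("y",a).apply(np.c_[0*t+.0285,.0165*np.cos(t),.0165*np.sin(t)])+[x,y,z]
    n=R.from_euler("y",a).apply([[.0305,0,0]])+[x,y,z]
    q=proj(d,e);m=[q[:,1].min(),q[:,1].max(),q[:,0].min(),q[:,0].max(),*proj(d,n)[0]]
    return np.r_[(np.array(m)-[60+344/2.2,60+393/2.2,150+205/2.2,150+350/2.2,150+278/2.2,60+367/2.2]), .0*p[3]]
print(f([-5,0,-9.8,0]).round(1))
for fixed in(0,):
    s=least_squares(lambda p:f([*p,0]),[-5,0,-9.8]);print(s.x,s.fun.round(2))
```

```text
Traceback (most recent call last):
ValueError: too many values to unpack (expected 3)
```

Run:
```python
from h import *
from scipy.optimize import least_squares
d=np.load('w3.npy',allow_pickle=True).item()
d['camera_from_world']=np.linalg.inv(d['tool_from_camera'])
t=np.linspace(0,2*np.pi,361)
def f(p):
    c=np.array(p)/1e3
    e=np.c_[0*t+.0285,.0165*np.cos(t),.0165*np.sin(t)]+c
    q=proj(d,e);m=[q[:,1].min(),q[:,1].max(),q[:,0].min(),q[:,0].max(),*proj(d,c+[.0305,0,0])[0]]
    return np.array(m)-[60+344/2.2,60+393/2.2,150+205/2.2,150+350/2.2,150+278/2.2,60+367/2.2]
print(f([-5,0,-9.8]).round(1))
s=least_squares(f,[-5,0,-9.8]);print(s.x,s.fun.round(2))
```

```text
[ 0.2  3.1 -2.2  0.6 -1.  -2.9]
[-8.01142434  0.43703731 -1.90171127] [ 0.59  2.09  0.61 -0.46 -0.15 -2.85]
```

```bash
python3 -m pendant '[[1,[-12,0.4,26],[0,0.3,0]],[1,[-12,0.4,26],[0,0,0]],[1,[-12,0.2,26],[0,0,0]],[1,[0,0,0],[0,0,0]],[1,[0,0,0],[0,0,0]],[1,[0,0,0],[0,0,0]]]';python3 ins.py -18 3.5 18
```

```text
clock: 8.98
tool_pos: [0.619, -0.1961, 0.0659]
eef_rot: [0.987, -0.057, 0.152, 0.008]
contact_force: [-0.5, -0.4, -0.6]
opening: 0.364
finger_force: 35.0
flat mm [31.1 -1.5 29.6] tilt 17.47 F tray [-0.5 -0.4 -0.6] M [0.09 0.32 0.02] t 8.975 open 32.1
shift mm [-54.6  -1.4   9.8] turn deg [-0.16  0.53  0.04]
```

```bash
python3 -m pendant '[[1,[0,0,0],[0,0,0]]]'|sed -n 2p;python3 ins.py -18 3.5 18; python3 -m pendant '[[1,[0,0,0],[0,0,0]]]'|sed -n 2p;python3 ins.py -18 3.5 18
```

```text
tool_pos: [0.6185, -0.1961, 0.0656]
flat mm [30.6 -1.5 29.3] tilt 17.43 F tray [-1.1  0.1 -0.5] M [ 0.09  0.35 -0.07] t 9.1 open 32.1
shift mm [-54.   -1.4   9.7] turn deg [-0.17  0.57  0.04]
tool_pos: [0.6182, -0.196, 0.0652]
flat mm [30.3 -1.5 29. ] tilt 17.39 F tray [ 0.5  0.5 -1.9] M [ 0.1   0.33 -0.02] t 9.225 open 32.1
shift mm [-53.6  -1.4   9.5] turn deg [-0.18  0.61  0.04]
```

```bash
python3 -m pendant '[[1,[-13,-0.5,5],[0,0.3,0]],[1,[-14,-0.4,4.6],[0,0.3,0]],[1,[-13,-0.3,0],[0,0,0]],[1,[-12,0,0],[0,0,0]],[1,[0,0,0],[0,0,0]],[1,[0,0,0],[0,0,0]],[1,[0,0,0],[0,0,0]],[1,[0,0,0],[0,0,0]]]';python3 ins.py -24 1.5 18; python3 -m pendant '[[1,[0,0,0],[0,0,0]],[1,[0,0,0],[0,0,0]]]' >/dev/null;python3 ins.py -24 1.5 18
```

```text
clock: 10.22
tool_pos: [0.595, -0.1964, 0.058]
eef_rot: [0.988, -0.057, 0.142, 0.006]
contact_force: [-0.2, 0.9, -1.3]
opening: 0.367
finger_force: 35.0
flat mm [ 7.3 -4.6 22.4] tilt 16.32 F tray [-0.3  0.9 -1.3] M [0.08 0.31 0.04] t 10.225 open 32.3
shift mm [-35.6  -4.5  10.2] turn deg [-0.28  1.68  0.03]
flat mm [ 7.1 -4.7 22.4] tilt 16.3 F tray [ 0.6  0.7 -1.8] M [ 0.02  0.38 -0.02] t 10.475 open 31.8
shift mm [-35.4  -4.6  10.3] turn deg [-0.28  1.7   0.05]
```

```bash
python3 -c "
from h import *
s=r.get_state();print(np.round(s['q'],3),np.round(s['joint_torque'],1))
print([a for a in dir(r) if a[0]!='_'])
p,q=pose();print(p,q.as_matrix().round(3))"
```

```text
[ 0.341  0.889 -0.118  1.961  1.254  0.043 -2.654] [ -0.  -53.5  -0.4  -7.2   0.   -0.6  -0. ]
['Unreachable', 'finish_job', 'get_state', 'pinch_z']
[ 0.59475233 -0.19654316  0.0579134 ] [[ 0.953 -0.114  0.279]
 [-0.111 -0.993 -0.028]
 [ 0.281 -0.004 -0.96 ]]
```

```bash
python3 -m pendant '[[1,[13,0,-44],[0,-4,0]],[1,[13,0,-44],[0,-4,0]],[1,[0,0,0],[0,-8,0]],[1,[0,0,0],[0,0,-8]],[1,[0,0,0],[0,0,-8]],[1,[0,0,0],[0,0,-8]],[1,[0,0,0],[0,0,-8]],[1,[0,0,0],[0,0,0]]]'; python3 -c "
from h import *
togo([.481,.197,.13],tool(28.1))
print(r.get_state()['q'])"
```

```text
clock: 11.48
tool_pos: [0.5972, -0.1954, 0.0997]
eef_rot: [0.976, 0.218, 0.022, 0.01]
contact_force: [-0.2, -0.6, -2.3]
opening: 0.365
finger_force: 35.0
shift mm [  63.6 -403.4  -39.7] turn deg [ 1.74 -2.17 -2.86]
[ 0.65912871  0.97174957 -0.78700543  1.69428817  0.91945766  0.82994312
 -1.67551686]
```

```bash
python3 -m pendant '[[1,[9,-50,-25],[1.7,-2.2,-2.9]],[1,[9,-50,-15],[0,0,0]],[1,[9,-50,0],[0,0,0]],[1,[9,-50,0],[0,0,0]],[1,[8,-50,0],[0,0,0]],[1,[8,-50,0],[0,0,0]],[1,[8,-50,0],[0,0,0]],[1,[4,-53,0],[0,0,0]]]' >/dev/null;python3 -m pendant '[[1,[0,0,0],[0,0,0]],[1,[0,0,0],[0,0,0]],[1,[0,0,0],[0,0,0]]]'; python3 -c "
from h import *
togo([.4806,.197,.0212],tool(28.1))"
```

```text
clock: 12.85
tool_pos: [0.465, 0.1895, 0.1383]
eef_rot: [0.97, 0.242, -0.0, 0.001]
contact_force: [-0.6, -0.5, -1.2]
opening: 0.366
finger_force: 35.0
shift mm [ 17.4   0.4 117.1] turn deg [ 0.15  0.04 -0.05]
```

```bash
python3 -m pendant '[[1,[17.4,0.4,40],[0,0,0]],[1,[0,0,45],[0,0,0]],[1,[0,0,15],[0,0,0]],[1,[0,0,0],[0,0,0]],[1,[0,0,0],[0,0,0]]]'|sed -n 2,4p; python3 -c "
from h import *
togo([.4806,.197,.0212],tool(28.1))"
```

```text
tool_pos: [0.4807, 0.1987, 0.0391]
eef_rot: [0.97, 0.243, 0.001, 0.001]
contact_force: [1.3, 0.5, -1.3]
shift mm [-0.9  1.4 17.9] turn deg [ 0.07 -0.06  0.07]
```

```bash
python3 -m pendant '[[1,[-0.5,1.0,9],[0,0,0]],[1,[0,0,6],[0,0,0]],[1,[0,0,2],[0,0,0]],[1,[0,0,0],[0,0,0]],[1,[0,0,0],[0,0,0]]]'|sed -n 1,4p; python3 -c "
from h import *
togo([.4806,.197,.0212],tool(28.1))"
```

```text
clock: 14.1
tool_pos: [0.48, 0.198, 0.0215]
eef_rot: [0.97, 0.244, 0.0, 0.001]
contact_force: [-0.2, -0.3, -0.7]
shift mm [0.1 1.2 0.3] turn deg [ 0.07 -0.    0.17]
```

```bash
python3 -m pendant '[[0.1,[0,0,0],[0,0,0]],[0.0,[0,0,0],[0,0,0]],[-0.5,[0,0,0],[0,0,0]],[-0.5,[2.5,0.5,-3.5],[0,0,0]],[-0.5,[0,0,0],[0,-9,0]],[-0.5,[0,0,0],[0,-9,0]],[-0.5,[0,0,0],[0,0,0]],[-0.5,[0,0,0],[0,0,0]]]'; python3 -c "
from h import *
y=np.radians(28.1);togo([.4765+.008*np.cos(y),.1953+.008*np.sin(y),.0245],tool(28.1,-18))
d=cam('wrist')
np.save('w4.npy',d,allow_pickle=True)
cv2.imwrite('pics/w4.png',cv2.resize(d['img'][60:330,150:410,::-1],None,fx=2.2,fy=2.2,interpolation=cv2.INTER_CUBIC))
"
```

```text
clock: 15.1
tool_pos: [0.4816, 0.1982, 0.0249]
eef_rot: [0.958, 0.241, -0.151, 0.039]
contact_force: [-0.5, -1.2, 0.1]
opening: 0.751
finger_force: 0.0
shift mm [ 2.2  0.2 -0.3] turn deg [ 0.15 -0.04  0.17]
```

View pics/w4.png

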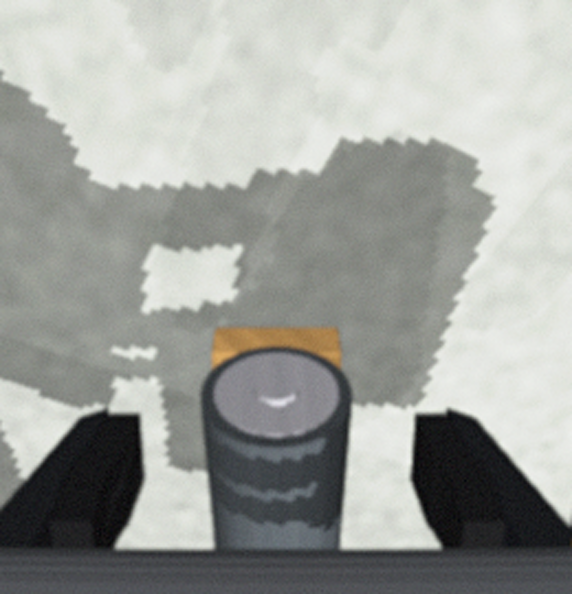

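The cell lies back in its rest, centred between the open fingers, with its axis about column 277. I'll re-grasp it here with the tool inclined.

```bash
python3 -m pendant '[[-0.5,[2,0.2,-0.2],[0,0,0]],[0.1,[0,0,0],[0,0,0]],[0.2,[0,0,0],[0,0,0]],[1,[0,0,0],[0,0,0]],[1,[0,0,0],[0,0,0]],[1,[0,0,0],[0,0,0]],[1,[0,0,0],[0,0,0]]]' 40; python3 -c "
from h import *
y=np.radians(28.1);togo([.4765+.008*np.cos(y),.1953+.008*np.sin(y),.0245],tool(28.1,-18))"
```

```text
clock: 16.02
tool_pos: [0.4841, 0.1997, 0.0246]
eef_rot: [0.958, 0.241, -0.152, 0.039]
contact_force: [-1.1, 0.7, 0.9]
opening: 0.359
finger_force: 40.0
shift mm [-0.7  0.3  0.3] turn deg [0.09 0.   0.15]
```

```bash
cat > ins.py <<'E'
import sys
from h import *
C=np.array([.5517,-.1868,.035]);YAW=-6.7;OFF,DZ,G=.0395,.0064,18.
Y=R.from_euler("z",YAW,degrees=True)
def goal(fx,fz,th):
    A=R.from_euler("y",-th,degrees=True)
    return C+Y.apply(np.array([fx,0,fz])/1e3+A.apply([OFF,0,-DZ]))
def where():
    p,q=pose();M=Y.inv()*q*R.from_euler("y",G,degrees=True) # cell axes (x to nub, z down)
    ax=M.apply([1,0,0]);f=Y.inv().apply(p-C)-M.apply([OFF,0,DZ])
    s=r.get_state();print("flat mm",(f*1e3).round(1),"tilt",np.degrees(np.arcsin(ax[2])).round(2),"yaw",np.degrees(np.arctan2(ax[1],ax[0])).round(2),"F tray",Y.inv().apply(s["contact_force"]).round(1),"M",Y.inv().apply(s["moment"]).round(2),"t",s["clock"],"open",round(s["opening"]*88,1),"q",np.round(s["q"][5:],2))
if __name__=="__main__":
    where()
    if len(sys.argv)>3:
        fx,fz,th=map(float,sys.argv[1:4]);togo(goal(fx,fz,th),tool(YAW,th-G))
E
python3 ins.py;python3 -m pendant '[[1,[-4.5,0,-14],[0,0,0]],[1,[-14,0,-42],[0,0,0]],[1,[-14,0,-42],[0,0,0]],[1,[0,0,0],[0,9,0]],[1,[0,0,0],[0,9,0]],[1,[0,0,0],[0,0,9]],[1,[0,0,0],[0,0,9]],[1,[0,0,0],[0,0,9]]]';python3 -m pendant '[[1,[0,0,0],[0,0,7.8]],[1,[0,0,0],[0,0,0]]]' | tail -3; python3 ins.py 25 80 18
```

```text
flat mm [-144.6  353.3   -4. ] tilt -0.0 yaw 34.97 F tray [-1.2  0.6  0.9] M [ 0.33 -0.03 -0.11] t 16.025 open 31.6 q [ 0.99 -2.21]
clock: 17.02
tool_pos: [0.4833, 0.1986, 0.1282]
eef_rot: [1.0, 0.008, -0.0, 0.0]
contact_force: [-1.1, 0.8, -2.4]
opening: 0.368
finger_force: 40.0
contact_force: [0.3, -0.4, -0.7]
opening: 0.36
finger_force: 40.0
flat mm [-152.1  375.3   87.5] tilt 18.13 yaw 0.31 F tray [ 0.4 -0.3 -0.7] M [ 0.02 -0.05  0.04] t 17.275 open 31.7 q [ 0.51 -2.64]
shift mm [175.3 376.3   8.8] turn deg [ 0.13 -0.13  0.27]
```

```bash
python3 -m pendant '[[1,[22,47,0],[0,0,0]],[1,[22,47,0],[0,0,0]],[1,[22,47,0],[0,0,0]],[1,[22,47,0],[0,0,0]],[1,[22,47,0],[0,0,0]],[1,[22,47,0],[0,0,0]],[1,[22,47,0],[0,0,0]],[1,[22,47,0],[0,0,0]]]' >/dev/null; python3 -m pendant '[[1,[0,0,0],[0,0,0]],[1,[0,0,0],[0,0,0]],[1,[0,0,0],[0,0,0]]]'|tail -3; python3 ins.py 25 22 18; python3 -c "
from h import *
print(np.round(r.get_state()['q'],2))"
```

```text
contact_force: [-0.1, -0.5, -2.1]
opening: 0.368
finger_force: 40.0
flat mm [24.4  1.8 87.4] tilt 18.0 yaw 0.35 F tray [ 0.  -0.5 -2.1] M [ 0.07 -0.01 -0.06] t 18.65 open 32.3 q [ 0.8  -1.89]
shift mm [ 0.6  2.  65.4] turn deg [-0.02 -0.    0.36]
[ 0.48  0.88 -0.48  1.58  0.52  0.8  -1.89]
```

```bash
python3 -m pendant '[[1,[0.6,1.9,25],[0,0,0.3]],[1,[0,0,25],[0,0,0]],[1,[0,0,15],[0,0,0]],[1,[0,0,0],[0,0,0]],[1,[0,0,0],[0,0,0]],[1,[0,0,0],[0,0,0]]]'>/dev/null; python3 ins.py -12 9.5 18
```

```text
flat mm [26.3 -1.9 23.2] tilt 18.14 yaw -0.11 F tray [ 0.5 -0.4 -1. ] M [0.07 0.03 0.02] t 19.4 open 31.9 q [ 0.69 -1.94]
shift mm [-38.3  -1.9  13.7] turn deg [ 0.07 -0.14 -0.13]
```

```bash
python3 -c "
from h import *
d=cam('side');np.save('s5.npy',d,allow_pickle=True)
c=proj(d,[[.5517,-.187,.05]])[0];print(c)
u,v=c.astype(int);cv2.imwrite('pics/s5.png',cv2.resize(d['img'][v-50:v+50,u-65:u+65,::-1],None,fx=5,fy=5,interpolation=cv2.INTER_CUBIC))"
```

```text
[312.33362511 174.03531002]
```

View pics/s5.png

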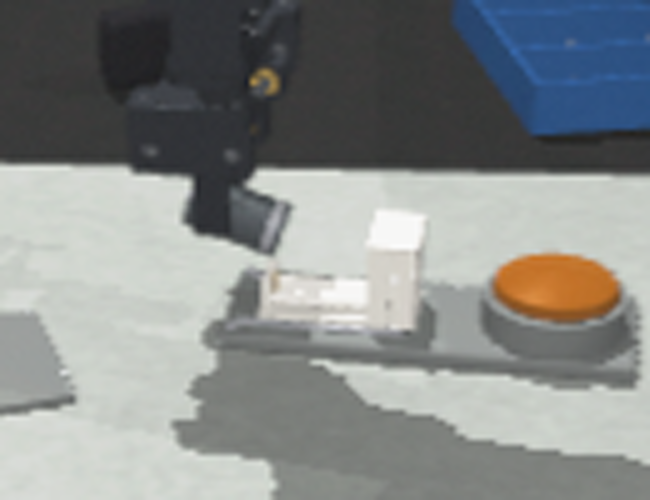

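The side view shows the cell held nub-up, tilted about 18°, with its bright flat end at (270,225) just beyond the end wall at (268,290). The hood at (395,240) faces it. I'll slide it in along its axis.

```bash
python3 -m pendant '[[1,[-10,-0.9,3.6],[0,0,0]],[1,[-10,-0.9,3.5],[0,0,0]],[1,[-10,0,3.5],[0,0,0]],[1,[-8,0,3],[0,0,0]],[1,[0,0,0],[0,0,0]],[1,[0,0,0],[0,0,0]],[1,[0,0,0],[0,0,0]],[1,[0,0,0],[0,0,0]]]'>/dev/null; python3 ins.py -22 2.5 18
```

```text
flat mm [-12.1  -0.1   8.6] tilt 18.06 yaw -0.12 F tray [ 0.1 -0.  -2.4] M [0.04 0.03 0.02] t 20.45 open 32.4 q [ 0.58 -1.99]
shift mm [-9.9 -0.1  6.2] turn deg [ 0.06 -0.06 -0.14]
```

```bash
python3 -m pendant '[[1,[-5,0,2.5],[0,0,0]],[1,[-5,0,2.5],[0,0,0]],[1,[0,0,0],[0,0,0]],[1,[0,0,0],[0,0,0]],[1,[0,0,0],[0,0,0]],[1,[0,0,0],[0,0,0]]]'>/dev/null; python3 ins.py -26 1.5 18
```

```text
flat mm [-22.3  -0.1   3.6] tilt 18.06 yaw -0.12 F tray [-0.2 -1.3 -2.4] M [ 0.04 -0.01 -0.02] t 21.2 open 32.1 q [ 0.55 -2.01]
shift mm [-3.7 -0.2  2.2] turn deg [ 0.06 -0.06 -0.14]
```

```bash
python3 -m pendant '[[1,[-2,0,1],[0,0,0]],[1,[-2,0,0.8],[0,0,0]],[1,[0,0,0],[0,0,0]],[1,[0,0,0],[0,0,0]],[1,[0,0,0],[0,0,0]]]'>/dev/null; python3 ins.py -30 1.5 18;  python3 -m pendant '[[1,[-1,0,0],[0,0,0]],[1,[-1,0,0],[0,0,0]],[1,[0,0,0],[0,0,0]],[1,[0,0,0],[0,0,0]]]'>/dev/null; python3 ins.py -30 1.5 18;python3 -m pendant '[[1,[0,0,0],[0,0,0]]]'>/dev/null; python3 ins.py
```

```text
flat mm [-26.   -0.1   1.9] tilt 18.09 yaw -0.12 F tray [ 1.6 -0.7  0.1] M [-0.05 -0.3   0.04] t 21.825 open 32.1 q [ 0.53 -2.01]
shift mm [-4.  -0.1  0.4] turn deg [ 0.06 -0.09 -0.14]
flat mm [-27.9  -0.    1.9] tilt 18.1 yaw -0.12 F tray [ 3.2 -1.  -0.4] M [-0.07 -0.74 -0.07] t 22.325 open 32.2 q [ 0.53 -2.02]
shift mm [-2.1 -0.1  0.5] turn deg [ 0.06 -0.1  -0.13]
flat mm [-28.    0.    1.9] tilt 18.08 yaw -0.11 F tray [ 4.  -0.4 -0.3] M [-0.03 -0.82  0.02] t 22.45 open 31.9 q [ 0.53 -2.02]
```

```bash
python3 -m pendant '[[1,[-0.8,0,0],[0,0,0]],[1,[-0.8,0,0],[0,0,0]],[1,[-0.8,0,0],[0,0,0]],[1,[-0.8,0,0],[0,0,0]],[1,[-0.3,0,0],[0,0,0]],[1,[0,0,0],[0,0,0]],[1,[0,0,0],[0,0,0]]]'>/dev/null; python3 ins.py -33 1 18
```

```text
flat mm [-30.8   0.    2. ] tilt 18.18 yaw -0.11 F tray [ 6.  -0.9 -0.2] M [-0.15 -1.24  0.02] t 23.325 open 32.2 q [ 0.52 -2.02]
shift mm [-2.2 -0.1  1.1] turn deg [ 0.05 -0.18 -0.13]
```

```bash
python3 -m pendant '[[1,[-0.8,0,0.2],[0,0,0]],[1,[-0.8,0,0.2],[0,0,0]],[1,[-0.8,0,0],[0,0,0]],[1,[0,0,0],[0,0,0]],[1,[0,0,0],[0,0,0]]]'>/dev/null; python3 ins.py -33.3 1 14;python3 -m pendant '[[1,[0,0,0],[0,0,0]]]'>/dev/null; python3 ins.py -33.3 1 14
```

```text
flat mm [-32.2  -0.    1.8] tilt 18.29 yaw -0.12 F tray [7.2 0.  0.5] M [-0.11 -1.47  0.01] t 23.95 open 32.0 q [ 0.51 -2.02]
shift mm [-0.8 -0.1  3.8] turn deg [ 0.04 -4.29 -0.13]
flat mm [-32.2   0.    1.8] tilt 18.29 yaw -0.12 F tray [ 6.3 -1.1  0.4] M [-0.1  -1.51  0.06] t 24.075 open 32.0 q [ 0.51 -2.02]
shift mm [-0.8 -0.1  3.8] turn deg [ 0.04 -4.29 -0.14]
```

```bash
python3 -m pendant '[[1,[-0.5,0,1.2],[0,-1.4,0]],[1,[-0.5,0,1.2],[0,-1.4,0]],[1,[-0.2,0,1.2],[0,-1.4,0]],[1,[0,0,0],[0,0,0]],[1,[0,0,0],[0,0,0]]]'>/dev/null; python3 ins.py -33.5 1 10
```

```text
flat mm [-33.2   0.    1.3] tilt 14.16 yaw -0.12 F tray [ 7.3 -0.5  2. ] M [-0.14 -1.56  0.02] t 24.7 open 31.9 q [ 0.63 -1.98]
shift mm [ 0.  -0.1  3.3] turn deg [ 0.04 -4.16 -0.14]
```

```bash
python3 -m pendant '[[1,[-0.1,0,1.1],[0,-1.4,0]],[1,[-0.1,0,1.1],[0,-1.4,0]],[1,[0,0,1.0],[0,-1.4,0]],[1,[0,0,0],[0,0,0]],[1,[0,0,0],[0,0,0]]]'>/dev/null; python3 ins.py -33.7 0.8 6
```

```text
flat mm [-33.7   0.    1.1] tilt 9.98 yaw -0.13 F tray [ 7.8 -0.1  3.1] M [-0.1  -1.55  0.07] t 25.325 open 32.1 q [ 0.75 -1.93]
shift mm [ 0.4 -0.1  3.1] turn deg [ 0.03 -3.98 -0.15]
```

```bash
python3 -m pendant '[[1,[0.1,0,0.8],[0,-1.4,0]],[1,[0,0,0.8],[0,-1.4,0]],[1,[0,0,0.8],[0,-1.2,0]],[1,[0,0,0],[0,0,0]],[1,[0,0,0],[0,0,0]]]'>/dev/null; python3 ins.py -33.9 1 3
```

```text
flat mm [-34.1  -0.    1.3] tilt 5.97 yaw -0.13 F tray [ 7.5 -1.5  1.9] M [-0.08 -1.67  0.01] t 25.95 open 31.9 q [ 0.86 -1.9 ]
shift mm [ 0.5 -0.1  2.3] turn deg [ 0.02 -2.97 -0.15]
```

```bash
python3 -m pendant '[[1,[0.1,0,0.7],[0,-1,0]],[1,[0.1,0,0.7],[0,-1,0]],[1,[0,0,0.7],[0,-1,0]],[1,[0,0,0],[0,0,0]],[1,[0,0,0],[0,0,0]]]'>/dev/null; python3 ins.py -34.1 1 1
```

```text
flat mm [-34.3  -0.    1.3] tilt 2.97 yaw -0.14 F tray [ 8.  -1.4  2.1] M [-0.11 -1.62  0.05] t 26.575 open 31.9 q [ 0.94 -1.88]
shift mm [ 0.4 -0.1  1.6] turn deg [ 0.02 -1.97 -0.15]
```

```bash
python3 -m pendant '[[1,[0.2,0,0.7],[0,-1,0]],[1,[0.2,0,0.7],[0,-1,0]],[1,[0,0,0.5],[0,-0.8,0]],[1,[0,0,0],[0,0,0]],[1,[0,0,0],[0,0,0]]]'>/dev/null; python3 ins.py -34.1 0.5 0;python3 -m pendant '[[1,[0,0,0],[0,0,0]]]'>/dev/null; python3 ins.py -34.1 0.5 0
```

```text
flat mm [-34.2  -0.    1.4] tilt 0.17 yaw -0.14 F tray [ 9.6 -0.9  1.4] M [-0.1  -1.68  0.03] t 27.2 open 32.2 q [ 1.01 -1.86]
shift mm [ 0.4 -0.1  0.9] turn deg [ 0.02 -0.17 -0.16]
flat mm [-34.3  -0.    1.4] tilt 0.17 yaw -0.15 F tray [ 8.5 -0.9  3. ] M [-0.06 -1.64  0.07] t 27.325 open 32.2 q [ 1.01 -1.86]
shift mm [ 0.5 -0.1  0.9] turn deg [ 0.02 -0.17 -0.16]
```

```bash
python3 -m pendant '[[1,[0.25,0,0.25],[0,0,0]],[1,[0.25,0,0.25],[0,0,0]],[1,[0,0,0],[0,0,0]],[1,[0,0,0],[0,0,0]]]'>/dev/null; python3 ins.py -34.1 0.5 0;python3 -m pendant '[[1,[0,0,0],[0,0,0]]]'>/dev/null; python3 ins.py -34.1 0.5 0
```

```text
flat mm [-34.  -0.   1.] tilt 0.16 yaw -0.14 F tray [ 8.2 -0.5  3.7] M [-0.07 -1.47  0.09] t 27.825 open 32.5 q [ 1.01 -1.86]
shift mm [ 0.1 -0.1  0.6] turn deg [ 0.02 -0.16 -0.16]
flat mm [-34.  -0.   1.] tilt 0.15 yaw -0.15 F tray [8.6 0.1 4. ] M [-0.12 -1.45  0.07] t 27.95 open 32.0 q [ 1.01 -1.86]
shift mm [ 0.1 -0.1  0.6] turn deg [ 0.02 -0.15 -0.16]
```

```bash
python3 -m pendant '[[1,[0.6,0,-0.2],[0,0,0]],[1,[0.6,0,-0.2],[0,0,0]],[1,[0.6,0,-0.2],[0,0,0]],[1,[0,0,0],[0,0,0]],[1,[0,0,0],[0,0,0]]]'>/dev/null; python3 ins.py -30.5 0.5 0;python3 -m pendant '[[1,[0.6,0,-0.2],[0,0,0]],[1,[0.6,0,-0.2],[0,0,0]],[1,[0,0,0],[0,0,0]],[1,[0,0,0],[0,0,0]]]'>/dev/null; python3 ins.py -30.5 0.5 0
```

```text
flat mm [-32.8  -0.    0.9] tilt 0.07 yaw -0.14 F tray [ 7.3 -0.9  3.7] M [-0.11 -1.3   0.05] t 28.575 open 32.1 q [ 1.02 -1.85]
shift mm [ 2.3 -0.1 -0.3] turn deg [ 0.02 -0.07 -0.16]
flat mm [-32.    0.    0.8] tilt 0.02 yaw -0.14 F tray [ 6.4 -0.9  3.4] M [-0.11 -1.22  0.05] t 29.075 open 32.0 q [ 1.02 -1.85]
shift mm [ 1.5 -0.1 -0.2] turn deg [ 0.02 -0.02 -0.15]
```

```bash
python3 -m pendant '[[1,[0.5,0,-0.15],[0,0,0]],[1,[0.5,0,-0.15],[0,0,0]],[1,[0,0,0],[0,0,0]],[1,[0,0,0],[0,0,0]]]'>/dev/null; python3 ins.py -30.5 0.5 0;python3 -m pendant '[[1,[0.5,0,-0.15],[0,0,0]],[1,[0.5,0,-0.15],[0,0,0]],[1,[0,0,0],[0,0,0]],[1,[0,0,0],[0,0,0]]]'>/dev/null; python3 ins.py -30.5 0.5 0
```

```text
flat mm [-31.3   0.    0.7] tilt -0.03 yaw -0.13 F tray [ 5.7 -0.1  2.2] M [-0.04 -1.13  0.06] t 29.575 open 32.0 q [ 1.03 -1.85]
shift mm [ 0.8 -0.1 -0.1] turn deg [ 0.02  0.03 -0.15]
flat mm [-30.7   0.    0.6] tilt -0.09 yaw -0.13 F tray [ 4.6 -0.   3.7] M [-0.06 -1.04  0.05] t 30.075 open 32.2 q [ 1.03 -1.85]
shift mm [ 0.2 -0.1 -0.1] turn deg [ 0.02  0.09 -0.15]
```

```bash
python3 -m pendant '[[1,[0.4,0,-0.13],[0,0,0]],[1,[0.4,0,-0.13],[0,0,0]],[1,[0,0,0],[0,0,0]],[1,[0,0,0],[0,0,0]]]'>/dev/null; python3 ins.py -30.5 0.5 0;python3 -m pendant '[[1,[0.4,0,-0.13],[0,0,0]],[1,[0.4,0,-0.13],[0,0,0]],[1,[0,0,0],[0,0,0]],[1,[0,0,0],[0,0,0]]]'>/dev/null; python3 ins.py -30.5 0.5 0
```

```text
flat mm [-30.6   0.    0.4] tilt -0.19 yaw -0.13 F tray [3.7 0.2 5.6] M [ 0.06 -0.53 -0.  ] t 30.575 open 31.4 q [ 1.03 -1.85]
shift mm [ 0.1 -0.  -0.2] turn deg [ 0.02  0.19 -0.15]
flat mm [-30.6   0.    0.5] tilt -0.3 yaw -0.13 F tray [ 1.9 -0.8  6.1] M [ 0.01 -0.2   0.01] t 31.075 open 32.2 q [ 1.03 -1.85]
shift mm [ 0.  -0.1 -0.2] turn deg [ 0.02  0.3  -0.14]
```

```bash
python3 -m pendant '[[1,[0.3,0,-0.1],[0,0,0]],[1,[0,0,0],[0,0,0]],[0.15,[0,0,0],[0,0,0]],[0.1,[0,0,0],[0,0,0]],[0,[0,0,0],[0,0,0]],[-0.4,[0,0,0],[0,0,0]],[-0.4,[0,0,0],[0,0,0]]]' 20; python3 ins.py;  python3 -m pendant '[[-0.4,[-6,0,-19],[0,0,0]],[-0.4,[-9,0,-28],[0,0,0]],[-0.4,[-9,0,-28],[0,9,0]],[-0.4,[0,0,0],[0,9,0]],[-0.4,[0,0,0],[0,0,0]],[-0.4,[0,0,0],[0,0,0]]]' | head -2; python3 -c "
from h import *
d=cam('side');np.save('s6.npy',d,allow_pickle=True);e=cam('wrist');np.save('w6.npy',e,allow_pickle=True)
u,v=312,180
a=cv2.resize(d['img'][v-35:v+35,u-50:u+50,::-1],(480,336),interpolation=cv2.INTER_CUBIC)
u,v=proj(e,[[.5517,-.187,.035]])[0].astype(int);print(u,v)
b=cv2.resize(e['img'][max(v-70,0):v+70,u-66:u+66,::-1],(317,336),interpolation=cv2.INTER_CUBIC)
cv2.imwrite('pics/f6.png',np.hstack([a,b]))"
```

```text
clock: 31.95
tool_pos: [0.5617, -0.1882, 0.0286]
eef_rot: [0.986, -0.059, -0.158, -0.009]
contact_force: [-0.5, 0.1, -0.7]
opening: 0.691
finger_force: 0.0
flat mm [-29.4  -0.1   0.1] tilt -0.18 yaw -0.14 F tray [-0.5  0.  -0.7] M [ 0.05 -0.26  0.01] t 31.95 open 60.8 q [ 1.03 -1.85]
clock: 32.7
tool_pos: [0.5641, -0.1887, 0.1082]
275 232
```

View pics/f6.png

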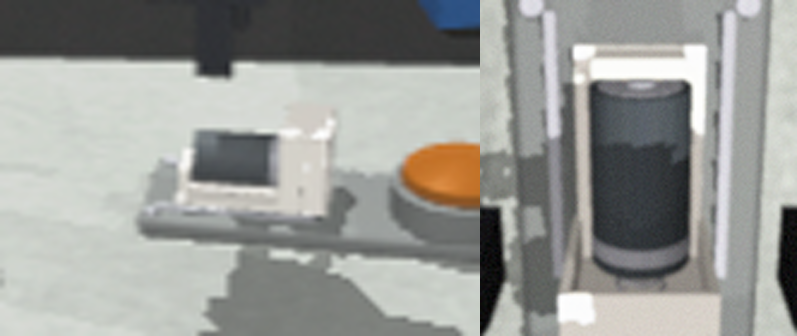

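The picture shows the cell lying in the tray, with its nub end against the wall (640,85 on the right half) and its flat end at the spring. I'll tap the nub end lightly with shut fingers to confirm it is home and level.

```bash
cat > tap.py <<'E'
import sys
from ins import *
x=float(sys.argv[1]);z=float(sys.argv[2]);togo(C+Y.apply([x/1e3,0,z/1e3]),tool(YAW,0))
s=r.get_state();print("TCP above axis mm",((s["tool_pos"]-C)[2]*1e3).round(2),"F",np.round(s["contact_force"],1),"t",s["clock"],"open",s["opening"])
E
python3 tap.py 19 24
```

```text
shift mm [ 6.2 -0.1 48.4] turn deg [ 0.06  0.12 -0.17]
TCP above axis mm 72.39 F [ 0.3 -0.2 -1.1] t 32.8 open 0.7002235370492823
```

```bash
python3 -m pendant '[[1,[6,0,0],[0,0,0]],[1,[0,0,0],[0,0,0]],[1,[0,0,0],[0,0,0]],[1,[0,0,25],[0,0,0]],[1,[0,0,23],[0,0,0]],[1,[0,0,0],[0,0,0]],[1,[0,0,0],[0,0,0]],[1,[0,0,0],[0,0,0]]]' 20 >/dev/null; python3 tap.py 19 17.5
```

```text
shift mm [ 1.6 -0.2  8. ] turn deg [ 0.07  0.06 -0.14]
TCP above axis mm 25.45 F [0.3 1.1 0.4] t 33.8 open -0.0016040426035286001
```

```bash
python3 -m pendant '[[1,[1.5,0,3.5],[0,0,0]],[1,[0,0,3.5],[0,0,0]],[1,[0,0,0],[0,0,0]],[1,[0,0,0],[0,0,0]],[1,[0,0,0],[0,0,0]]]'>/dev/null; python3 tap.py 19 16.5
for i in 1 2 3 4; do python3 -m pendant '[[1,[0,0,0.5],[0,0,0]],[1,[0,0,0],[0,0,0]],[1,[0,0,0],[0,0,0]]]'>/dev/null; python3 tap.py 19 16.5|tail -1;done
```

```text
shift mm [ 1.  -0.2  0.9] turn deg [ 0.06  0.18 -0.14]
TCP above axis mm 17.36 F [ 0.7 -0.2 -0.6] t 34.425 open 0.004685874773305762
TCP above axis mm 17.1 F [-1.2  0.1  5.1] t 34.8 open 0.007679956707091162
TCP above axis mm 16.97 F [-2.   0.1  7.5] t 35.175 open 0.007061516678247507
TCP above axis mm 16.9 F [-3.2  0.6  9.7] t 35.55 open 0.002880070253863709
TCP above axis mm 16.8 F [-3.8  0.7 13.9] t 35.925 open 0.00579381863395395
```

```bash
python3 -m pendant '[[1,[0,0,-2],[0,0,0]],[1,[0,0,-4],[0,0,0]],[1,[-28,0,0],[0,0,0]],[1,[0,0,0],[0,0,0]],[1,[0,0,2.3],[0,0,0]],[1,[0,0,0],[0,0,0]],[1,[0,0,0],[0,0,0]],[1,[0,0,0],[0,0,0]]]'>/dev/null; python3 tap.py -10 16.5
for i in 1 2 3; do python3 -m pendant '[[1,[0,0,0.5],[0,0,0]],[1,[0,0,0],[0,0,0]],[1,[0,0,0],[0,0,0]]]'>/dev/null; python3 tap.py -10 16.5|tail -1;done
```

```text
shift mm [-0.5 -0.   2.7] turn deg [ 0.06  0.15 -0.14]
TCP above axis mm 19.15 F [ 0.7 -0.3 -1.1] t 36.925 open 0.0013057033248520993
TCP above axis mm 18.72 F [ 0.2  0.5 -0.7] t 37.3 open 0.00644735095917387
TCP above axis mm 18.2 F [-0.6 -0.2  0.5] t 37.675 open 0.005543948154991395
TCP above axis mm 17.72 F [ 0.3 -0.9  0.2] t 38.05 open 0.005235733449979956
```

```bash
for i in 1 2; do python3 -m pendant '[[1,[0,0,0.5],[0,0,0]],[1,[0,0,0],[0,0,0]],[1,[0,0,0],[0,0,0]]]'>/dev/null; python3 tap.py -10 16.5|tail -1;done; python3 -m pendant '[[1,[0,0,-5],[0,0,0]],[1,[0,0,-30],[0,0,0]],[1,[0,0,-40],[0,0,0]],[1,[0,0,0],[0,0,0]],[1,[0,0,0],[0,0,0]]]'|head -2; python3 -c "
from h import *
e=cam('wrist');d=cam('side');u,v=312,180
a=cv2.resize(d['img'][v-35:v+35,u-50:u+50,::-1],(480,336),interpolation=cv2.INTER_CUBIC)
u,v=proj(e,[[.5517,-.187,.035]])[0].astype(int)
b=cv2.resize(e['img'][max(v-70,0):v+70,u-66:u+66,::-1],(317,336),interpolation=cv2.INTER_CUBIC)
cv2.imwrite('pics/f7.png',np.hstack([a,b]))"
```

```text
TCP above axis mm 17.42 F [-1.3  0.8  5.4] t 38.425 open 0.002650202318637001
TCP above axis mm 17.06 F [-0.6  0.4  7.4] t 38.8 open 0.0021316268970260985
clock: 39.42
tool_pos: [0.5417, -0.1859, 0.1262]
```

View pics/f7.png

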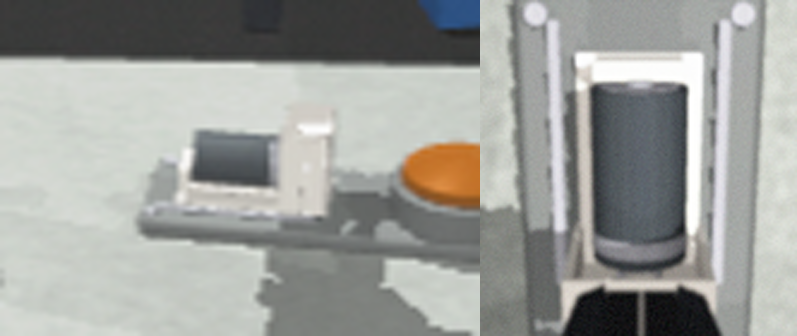

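The picture shows the cell lying in the tray against wall and spring. The two taps met it at the same height, within 0.2 mm, so it is level. Handing in.

```bash
python3 -c "
from plant import r
print(r.finish_job())"
```

```text
the job is handed in; nothing more can be done
None
```

The large cell is in the lamp's tray, level and held between the spring and the end wall. I handed the job in at about 39.5 s with the arm clear of everything, and the hand-in call returned no verdict.

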